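# Load a cover board under the bench clip

### The job

With one fingertip hold down the long thumb paddle of the spring clip on the wooden jig, so that its jaw lifts, and with the other fingertip push the black-faced cover board along its channel beneath the jaw until it is fully home against the steel end stop. Then let the paddle go, so that the clip clamps the board, and move clear. Only press and push: do not lift the board off the jig, and leave everything else on the bench where it is.

Things in the scene. Friction and masses are not known exactly. Their poses are not given: they have to be found in the camera images.
- jig: Fixed clamping jig. Origin on the bench; its aluminium base plate (8 mm thick) spans x -110..+90, y -75..+55 mm of its frame. +x is the push direction, towards the end stop; z up. A wooden platform (x -110..+90, y -75..+7) has its top at z = 24 mm. The clip's shaft runs along x at y = 0, z = 38 mm, between the platform's channel and the paddle, in ears reaching z = 44 mm.
- board: Cover board to be pushed: stiff greyboard faced in black with a small grey patch, 80 (x) x 54 (y) x 8 mm (z), about 35 g. Lies flat in the channel, its x along the jig's x within 2 degrees, about 3.5 mm free each side. Origin: centre of its underside. Push its -x edge, 40 mm from the origin; it starts 40 to 70 mm short of home.
- home (a point): Where the board's origin lies when the board is home: jig x = 40, y = -36, z = 24 mm; axes as the jig's. The steel end stop, 10 mm high above the platform, has its face at jig x = 80 mm.
- channel (a point): Middle of the channel's floor at its open -x end (jig x = -110, y = -36.5, z = 24 mm); axes as the jig's. The channel runs along x to the end stop, flat, 61 mm wide (jig y -67..-6), between two strips 5 mm high.
- rocker (a joint): Turn of the spring clip (shaft, paddle and jaw together), rad: 0 at rest, jaw down; grows as the paddle is pressed down; hard stop at 0.36. The spring always closes it: pressing the paddle's middle takes about 2.5 N at first and 9 to 10 N at 0.30. The jaw clears the board above about 0.16; clamped on the board it reads about 0.14.
- paddle (a point): Middle of the top face of the clip's thumb paddle: steel plate 110 mm long (jig x -100..+10), 26 mm wide (about jig y 23..49), on the shaft's +y side. At rest it slopes up outwards by 0.30 rad, its middle 39 mm above the bench; at joint value 0.30 it is level at jig z = 27.5 mm, so a second fingertip at that height meets the board's edge. A fingertip may press and slide anywhere along it.
- jaw (a point): Middle of the underside of the jaw's foot (jig x 62, y -48 mm): a steel arm over the channel at jig x 50..74 mm with a square foot at y -38..-58. At rest the foot hangs 3 mm above the platform and blocks the 8 mm board with its upright face; with the joint at 0.25 or more it stands at least 11 mm above the platform. Fingertips 60 to 85 mm apart (centres), across the jig, reach paddle and board.
- spool: bystander: black thread spool, 30 mm across, 36 mm high, standing; origin under its centre
- wax: bystander: lump of wax, 38 mm across, 21 mm high; origin under its centre
- folder: bystander: white bone folder, 140 x 22 x 6 mm, lying along its x; origin under its centre
- binder: bystander: black binder clip, 32 x 18 x 14 mm with wire handles; origin under its centre
- spare: bystander: plain spare greyboard 100 x 70 x 8 mm on the bench; origin under its centre
- jar: bystander: glass jar 64 mm across, 110 mm high; origin under its centre
- cup: bystander: white cup 72 mm across, 95 mm high; origin under its centre
- awl: bystander: awl with wooden handle, 150 mm long, lying along its x
Things that resemble listed ones, but are neither listed nor needed, are in the scene too. What is shaped like the board but green, purple or turquoise is not meant.

How it is judged:
By the outcome, as a careful person would: the job done as asked, in the order asked, and still so for the second after the job is handed in, with the robot touching nothing.
It also fails if it takes over 48 s, if anything falls off the work surface, if the arm or the gripper's body presses on something with over 40 N, if the wrist force passes 120 N, or if a joint passes its speed limit or range.

### The arm

A 6-joint arm with a two-finger parallel gripper is mounted at the origin on the work surface. World frame = base frame: x ahead of the robot, y to its left, z up, the work surface at z = 0. Lengths are in mm, angles in rad, forces in N, time in s.
With the tool pointing down it reaches from about 350 to 975 mm from the base axis. Payload 7.1 kg.
Tool frame: the origin (TCP) lies at the very end of the fingers, on their centre line; the grasp point (between the pads) lies 19 mm behind it (ctrl.pinch_z is the distance from the TCP to the grasp point, in mm); z points along the fingers, y is the direction in which the jaws open and shut (so a half turn about z gives the same grasp; the last joint's range is limited). The gripper opens to 88 mm and grips with 3 to 60 N. Pads are 20 mm wide; open, the fingers measure 115 mm over their backs; the gripper's body (75 mm by 178 mm) begins 61 mm behind the grasp point.
Start: joints at [1.305, 0.423, 1.63, -0, 1.089, -0.019], TCP at [152.657, 606.053, 222.675] pointing down, gripper open.
Joint ranges: [-3, 3], [-0.9, 2.11], [0.09, 2.58], [-1.31, 4.45], [0.11, 2.69], [-2.54, 2.54]. Speed limits (rad/s): [2.39, 2.39, 3.01, 3.14, 3.14, 3.14].

### API

Orientations are given as a rotation vector (axis times angle).
In Python, from workcell import ctrl gives the robot as it stands.
- The arm moves only by the shell command python3 -m inch 'ROWS' [OPENING]. ROWS is JSON, a list of rows, each an object with "xyz": the shift along the tool's x, y, z in cm, a list of three; "spin": the turn about the tool's z in degrees. A call has 1 to 20 rows; each row is the pose to reach, as a shift and turn from the pose measured when the call began, along the tool's axes at that moment; what a row does not reach only later rows make up. A row lasts 1/10 s, in which the tool goes at most 50 mm and 8.59 degrees, less where a joint would pass 70% of its speed; a pose out of reach is approached as far as the arm can. A call with a gripper value outside its range is refused whole. OPENING is the closure, from 0 (fully open) to 1 (shut), set as the call begins (- or left out, the last holds). The fingers move at their own pace and stop on an object; the grip force is fixed at half the most. Time passes only in rows, so rows that repeat a pose let the fingers close. It gives the time, the measured TCP pose, the force and the opening at its end, in the units of the state.
- ctrl.get_obs(): the state, without advancing time (a new reading comes with each control period).
- ctrl.get_image(name): name is "scene" or "top"; returns the picture (384x512x3 uint8, red, green, blue); there is no depth.
- ctrl.camera_info(name): a dict with "camera_matrix" (3x3 intrinsics, pixels), "R" (3x3) and "t" (3): a world point X has camera coordinates R X + t. Camera axes: x right, y down, z forward; pixel columns grow to the right and rows downward; lengths in mm; the calibration is good to about 2 mm. A picture is of the moment at which its call begins. camera_info takes no time and is no camera call.
- ctrl.close_job(): hands the job in, once; it reports no verdict.
The state is a dict: "t": time; "qpos": joint angles; "qvel": joint speeds; "joint_torque": joint torques, N m; "ee_pos": TCP position; "orientation": TCP orientation; "ft_force": force on the tool from outside, world axes, zero at the start; "moment": the same for the moment, N m; "width": finger opening in mm.
Only numpy, scipy, OpenCV 4.12 (cv2) and the standard library are available. Lean on these libraries where they do the work, as an engineer would, in place of code of your own. Each camera call takes 0.05 s, during which the arm holds its last target. There are 200 camera calls.

## Working session

There is one attempt and no reset: what is moved stays moved. The work goes in short steps, Python scripts to look and compute and a shell command to move; the robot and the scene stay as the last step left them, time stands still between calls to the robot, and variables do not carry over. Pictures are saved under pics/ and viewed, about 8 in all and at most 12, crops included, and the job is handed in when it is done.

```bash
mkdir -p pics; ls
python3 - <<'E'
from workcell import ctrl
import cv2
for n in("scene","top"):
    im=ctrl.get_image(n); cv2.imwrite(f"pics/{n}0.png",im[:,:,::-1])
    c=ctrl.camera_info(n); print(n,c)
o=ctrl.get_obs(); print(o, ctrl.pinch_z)
a=cv2.imread("pics/top0.png"); cv2.imwrite("pics/top0b.png",cv2.resize(a,(800,600),interpolation=cv2.INTER_CUBIC))
a=cv2.imread("pics/scene0.png"); cv2.imwrite("pics/scene0b.png",cv2.resize(a,(800,600),interpolation=cv2.INTER_CUBIC))
E
```

```text
pics
scene {'camera_matrix': array([[417.35059253,   0.        , 249.19678148],
       [  0.        , 417.35059253, 191.83821956],
       [  0.        ,   0.        ,   1.        ]]), 'R': array([[-1.25308699e-01,  9.92117789e-01, -1.49554525e-04],
       [ 8.03150170e-01,  1.01352784e-01, -5.87092342e-01],
       [-5.82449599e-01, -7.36878920e-02, -8.09519956e-01]]), 't': array([  74.57323959, -453.73216132, 1477.28277612])}
top {'camera_matrix': array([[374.7487152 ,   0.        , 254.85514684],
       [  0.        , 374.7487152 , 189.61059776],
       [  0.        ,   0.        ,   1.        ]]), 'R': array([[-0.02541451, -0.99967497,  0.00201545],
       [-0.9831238 ,  0.02462826, -0.18127617],
       [ 0.18116761, -0.00658848, -0.98343016]]), 't': array([  14.51950409,  604.82316729, 1223.92686717])}
{'t': 0.1, 'qpos': array([ 1.30501882e+00,  4.23780656e-01,  1.63060399e+00,  1.16572706e-06,
        1.08859854e+00, -1.90420509e-02]), 'qvel': array([-4.30935204e-04,  1.87421258e-04, -3.24112548e-03, -1.84389020e-04,
       -9.03614843e-05, -6.24245026e-05]), 'joint_torque': array([-3.16899868e-04, -5.45613956e+01, -2.74321783e+01,  6.45697676e-02,
        1.88107841e-02, -5.08679307e-05]), 'ee_pos': array([152.51815402, 605.58751188, 221.97305969]), 'orientation': array([-3.86565117e-01, -3.11751836e+00,  2.16176759e-03]), 'ft_force': array([0.27364851, 0.30519825, 0.15161655]), 'moment': array([-0.02529401, -0.02947324,  0.01825592]), 'width': 87.72824567085107} 18.700000000000003
```

View pics/top0b.png

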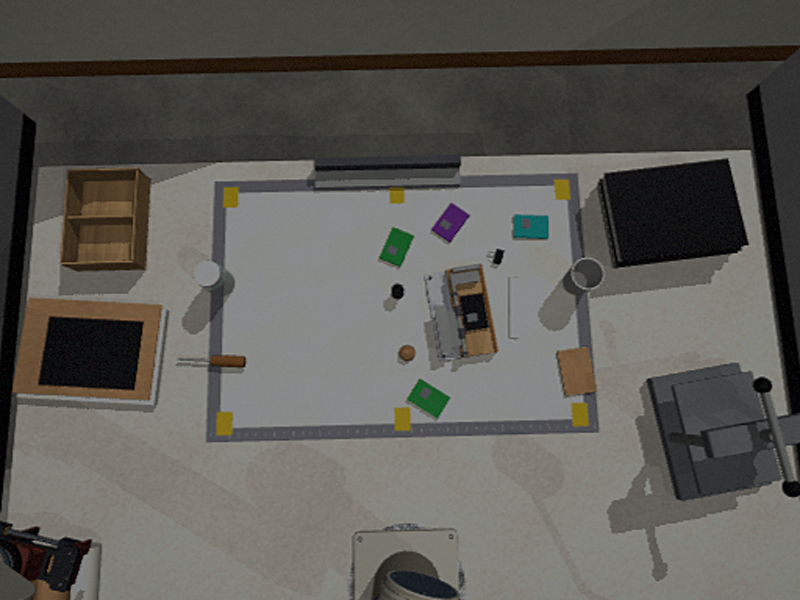

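View pics/scene0b.png

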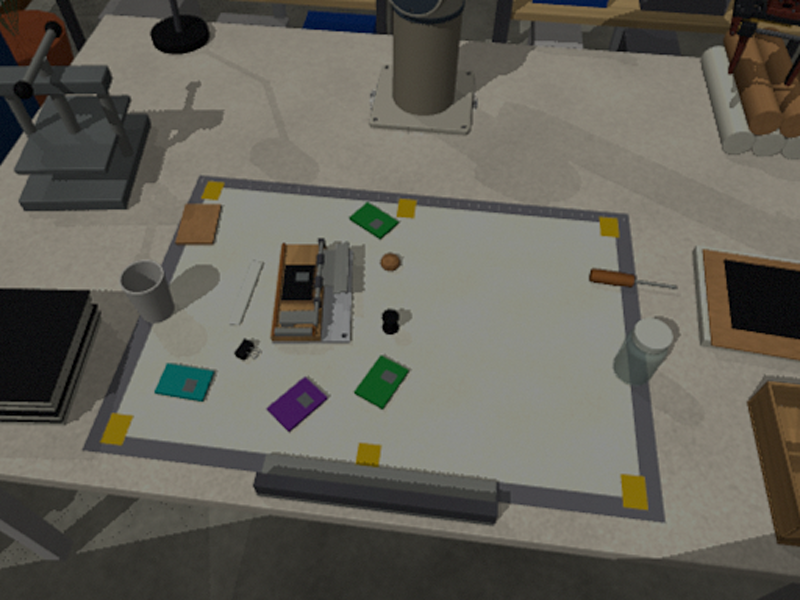

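Top view: the jig lies at about (465,312) in the 800 px image, with its end stop up (world +x), the paddle on the left (world +y), and the black board with its grey patch at (473,312). I'll zoom in on both views.

Run:
```python
import cv2,numpy as np
a=cv2.imread("pics/top0.png")[160:240,262:328]; b=cv2.imread("pics/scene0.png")[145:225,168:234]
f=lambda x:cv2.resize(np.clip(x*1.6,0,255).astype('uint8'),None,fx=6,fy=6,interpolation=cv2.INTER_CUBIC)
o=np.hstack([f(a),f(b)])
for i in range(0,80,10): cv2.putText(o,str(160+i),(0,i*6+4),0,.35,(0,0,255));cv2.putText(o,str(145+i),(396,i*6+4),0,.35,(0,0,255))
for i in range(0,66,10): cv2.putText(o,str(262+i),(i*6,478),0,.35,(0,0,255));cv2.putText(o,str(168+i),(396+i*6,478),0,.35,(0,0,255))
cv2.imwrite("pics/z.png",o)
```

```text
(no output)
```

View pics/z.png

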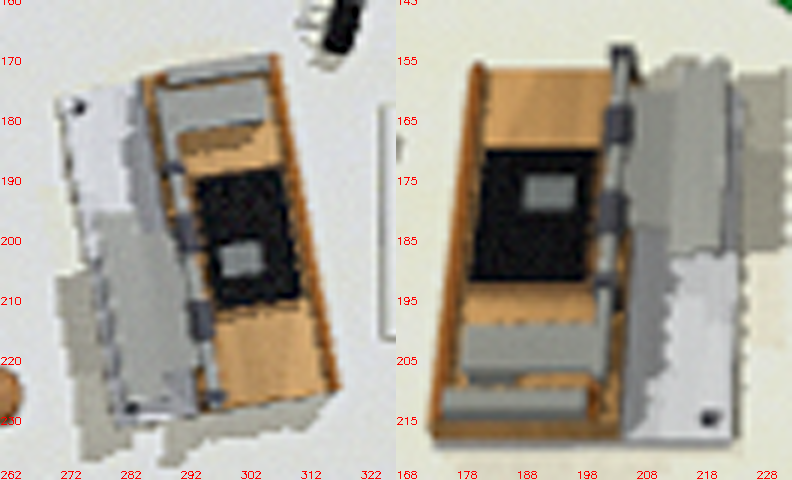

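```bash
cat > h.py <<'E'
import numpy as np
from workcell import ctrl
from scipy.optimize import least_squares
C={n:ctrl.camera_info(n) for n in("top","scene")}
def proj(n,P):
    c=C[n];q=np.atleast_2d(P)@np.array(c["R"]).T+c["t"];q=q@np.array(c["camera_matrix"]).T
    return q[:,:2]/q[:,2:]
def W(p,P):
    P=np.atleast_2d(np.array(P,float));c,s=np.cos(p[2]),np.sin(p[2])
    return np.c_[p[0]+c*P[:,0]-s*P[:,1],p[1]+s*P[:,0]+c*P[:,1],P[:,2]]
E
python3 - <<'E'
from h import *
z=lambda L,o:np.array([[(u+.5)/6-.5+o[0],(v+.5)/6-.5+o[1]] for u,v in L])
J={"top":([(90,-75,29),(-110,-75,29),(90,55,8),(-110,7,24),(90,7,24)],z([(275,55),(338,390),(57,98),(205,412),(145,78)],(262,160))),
"scene":([(-110,-75,29),(90,-75,29),(90,55,8),(90,7,24)],z([(79,65),(36,427),(339,438),(224,435)],(168,145)))}
B=[(40,27,32),(40,-27,32),(-40,-27,32),(-40,27,32)]
BD={"top":(B,z([(194,175),(282,165),(300,297),(212,310)],(262,160))),
"scene":(B,z([(189,281),(74,281),(90,150),(201,150)],(168,145)))}
def fit(D,x0):
    f=lambda p:np.concatenate([(proj(n,W(p,D[n][0]))-D[n][1]).ravel() for n in D])
    r=least_squares(f,x0,loss='soft_l1');return r.x,f(r.x).round(2).reshape(-1,2).tolist()
j,rj=fit(J,[600,-180,0.1]);b,rb=fit(BD,[600,-200,.1]);print(j,rj);print(b,rb)
for n in J: print(n,fit({n:J[n]},j)[0],fit({n:BD[n]},b)[0])
c,s=np.cos(j[2]),np.sin(j[2]);d=b[:2]-j[:2];print("board in jig",c*d[0]+s*d[1],-s*d[0]+c*d[1],b[2]-j[2])
E
```

```text
[ 5.81926084e+02 -1.24943253e+02  1.39128856e-01] [[-0.35, -0.43], [0.16, -0.24], [-0.63, -0.41], [-1.35, 0.14], [-1.7, -0.23], [-1.38, -0.2], [-0.82, -1.45], [-0.23, 0.53], [-0.0, -2.09]]
[ 5.71069030e+02 -1.64067344e+02  1.10208478e-01] [[-1.13, 0.33], [-0.48, -0.06], [0.26, 0.55], [-0.57, 0.49], [-0.17, 1.26], [-1.32, 1.01], [-0.67, -0.59], [0.32, -0.36]]
top [ 5.81072054e+02 -1.27525915e+02  1.37661996e-01] [ 5.72167780e+02 -1.65798810e+02  9.18871253e-02]
scene [ 5.84899118e+02 -1.22265670e+02  1.28258888e-01] [ 5.69580579e+02 -1.63120449e+02  1.26137800e-01]
board in jig -16.17788984809576 -37.240380851418074 -0.028920378114998382
```

```bash
cat >> h.py <<'E'
from scipy.spatial.transform import Rotation as Ro
def go(j,x,y,z,o=None):
    o=o or ctrl.get_obs();R=Ro.from_rotvec(o["orientation"]).as_matrix()
    t=W(j,(x,y,z))[0]; d=R.T@(t-o["ee_pos"])/10
    yd=R.T@np.array([-np.sin(j[2]),np.cos(j[2]),0]); s=np.degrees(np.arctan2(-yd[0],yd[1]))
    p=W([0,0,-0],(0,0,0)); c,sn=np.cos(j[2]),np.sin(j[2]);e=o["ee_pos"]-np.array([j[0],j[1],0])
    print("tool cm",d.round(2),"spin",round(s,2),"in jig",[round(c*e[0]+sn*e[1],1),round(-sn*e[0]+c*e[1],1),round(e[2],1)],"axes tool x,z",R[:,0].round(3),R[:,2].round(3),"w",round(o["width"],1),"F",o["ft_force"].round(1),"t",round(o["t"],2),"q",o["qpos"].round(2))
E
python3 - <<'E'
from h import *
go([582,-125,.135],-80,-0.5,100)
E
```

```text
tool cm [-52.09 -63.37  12.28] spin -21.87 in jig [np.float64(-327.2), np.float64(781.7), np.float64(222.0)] axes tool x,z [-0.97   0.244  0.   ] [-0.    -0.001 -1.   ] w 87.7 F [0.3 0.3 0.2] t 0.1 q [ 1.31  0.42  1.63  0.    1.09 -0.02]
```

```bash
python3 -m inch '[{"xyz":[-5,-3,0],"spin":-5},{"xyz":[-10,-6,0],"spin":-10},{"xyz":[-14,-9,0],"spin":-15},{"xyz":[-18,-12,0],"spin":-21.9},{"xyz":[-22,-16,0],"spin":-21.9},{"xyz":[-25,-20,0],"spin":-21.9},{"xyz":[-28,-24,0],"spin":-21.9},{"xyz":[-31,-28,0],"spin":-21.9},{"xyz":[-34,-32,0],"spin":-21.9},{"xyz":[-37,-36,0],"spin":-21.9},{"xyz":[-40,-40,0],"spin":-21.9},{"xyz":[-43,-44,0],"spin":-21.9},{"xyz":[-46,-48,0],"spin":-21.9},{"xyz":[-48,-52,0],"spin":-21.9},{"xyz":[-50,-56,1],"spin":-21.9},{"xyz":[-52,-60,2],"spin":-21.9},{"xyz":[-52,-63.4,4],"spin":-21.9},{"xyz":[-52,-63.4,5],"spin":-21.9},{"xyz":[-52,-63.4,5],"spin":-21.9},{"xyz":[-52,-63.4,5],"spin":-21.9}]' 0.307
python3 - <<'E'
from h import *
go([582,-125,.135],-80,-0.5,100)
E
```

```text
t: 2.1
ee_pos: [501.8, -135.5, 172.8]
orientation: [0.213, -3.133, 0.001]
ft_force: [0.3, 0.1, -0.5]
width: 61.0
tool cm [-0.1  -0.08  7.28] spin 0.05 in jig [np.float64(-80.9), np.float64(0.4), np.float64(172.8)] axes tool x,z [-0.991 -0.135  0.001] [-0.001 -0.001 -1.   ] w 61.0 F [ 0.3  0.1 -0.5] t 2.1 q [-0.29  0.34  1.9  -0.    0.9  -1.99]
```

```bash
python3 -m inch '[{"xyz":[-0.1,-0.1,4],"spin":0},{"xyz":[-0.1,-0.1,8],"spin":0},{"xyz":[-0.1,-0.1,11.3],"spin":0},{"xyz":[-0.1,-0.1,11.3],"spin":0},{"xyz":[-0.1,-0.1,11.3],"spin":0}]'
python3 - <<'E'
from h import *
import cv2
j=[582,-125,.135]
go(j,-80,-.5,60)
ims=[]
f=lambda x:cv2.resize(np.clip(x*1.6,0,255).astype('uint8'),None,fx=6,fy=6,interpolation=cv2.INTER_CUBIC)
for n,r,c in(("top",160,262),("scene",145,168)):
    a=ctrl.get_image(n)[:,:,::-1];cv2.imwrite(f"pics/{n}1.png",a);o=f(a[r:r+80,c:c+66])
    def dot(P,col):
        for u,v in (proj(n,W(j,P))-[c,r]+.5)*6-.5: cv2.circle(o,(int(u),int(v)),2,col,-1)
    dot([(x,y,z) for x in(-90,-70) for y,z in((36,60),(-37,60))],(0,0,255))
    dot([(-110,-75,29),(90,-75,29),(90,7,24),(-110,7,24),(90,55,8),(-110,55,8)],(0,200,0))
    ims.append(o)
cv2.imwrite("pics/z1.png",np.hstack(ims))
E
```

```text
t: 2.6
ee_pos: [503.4, -135.5, 60.7]
orientation: [0.216, -3.133, 0.001]
ft_force: [-0.7, 0.7, 0.7]
width: 61.2
tool cm [ 0.07 -0.06  0.07] spin 0.15 in jig [np.float64(-79.3), np.float64(0.1), np.float64(60.7)] axes tool x,z [-0.991 -0.137  0.001] [-0.001 -0.001 -1.   ] w 61.2 F [-0.7  0.7  0.7] t 2.6 q [-0.29  0.53  1.95 -0.    0.67 -1.99]
```

View pics/z1.png

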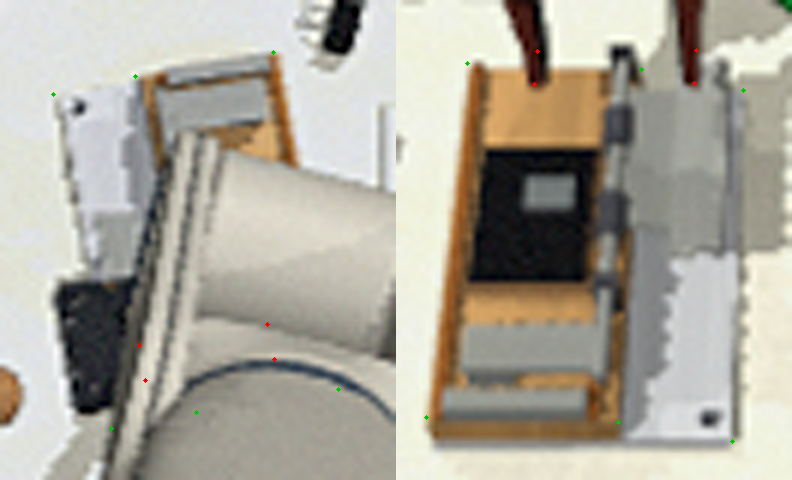

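Scene crop: the fingertips, at crop (535,88) and (690,85), match the predicted dots. One is over the channel behind the board, whose rear edge is at v≈150. The other is over the paddle. I'll go down slowly.

```bash
python3 -m inch '[{"xyz":[0,0,0.7],"spin":0},{"xyz":[0,0,1.4],"spin":0},{"xyz":[0,0,1.8],"spin":0},{"xyz":[0,0,2.1],"spin":0},{"xyz":[0,0,2.4],"spin":0},{"xyz":[0,0,2.4],"spin":0}]'
```

```text
t: 3.3
ee_pos: [504.4, -136.4, 37.6]
orientation: [-0.214, 3.133, -0.003]
ft_force: [-1.3, -0.4, 2.5]
width: 60.8
```

```bash
python3 -m inch '[{"xyz":[0,0,0.3],"spin":0},{"xyz":[0,0,0.6],"spin":0},{"xyz":[0,0,0.8],"spin":0},{"xyz":[0,0,1.0],"spin":0},{"xyz":[0,0,1.0],"spin":0},{"xyz":[0,0,1.0],"spin":0}]'
python3 - <<'E'
from h import *
import cv2
j=[582,-125,.135]
go(j,-10,-.5,27.5)
a=ctrl.get_image("scene")[:,:,::-1];cv2.imwrite("pics/s2.png",a)
cv2.imwrite("pics/z2.png",cv2.resize(np.clip(a[140:225,165:245]*1.6,0,255).astype('uint8'),None,fx=7,fy=7,interpolation=cv2.INTER_CUBIC))
E
```

```text
t: 3.9
ee_pos: [504.7, -137.4, 28.3]
orientation: [-0.216, 3.132, -0.005]
ft_force: [-4.4, -6.1, 11.3]
width: 60.9
tool cm [-6.83  0.13  0.09] spin 0.14 in jig [np.float64(-78.3), np.float64(-1.9), np.float64(28.3)] axes tool x,z [-0.991 -0.137 -0.002] [ 0.002 -0.003 -1.   ] w 60.9 F [-4.4 -6.1 11.3] t 3.9 q [-0.29  0.59  1.95 -0.    0.6  -1.99]
```

View pics/z2.png

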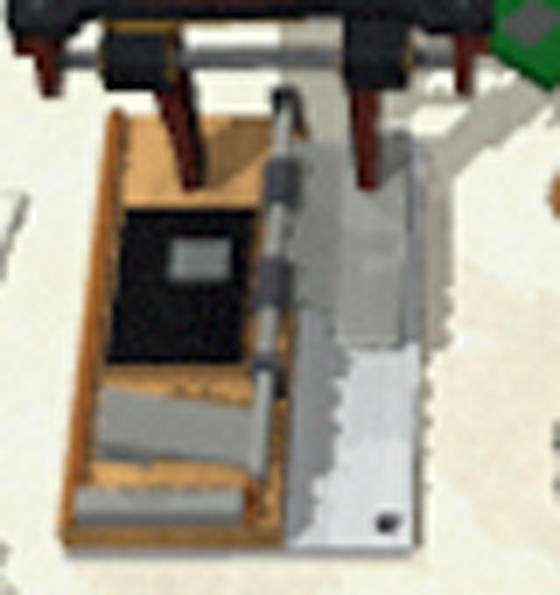

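The paddle is down, the jaw is up, and the push finger is in the channel about 8 mm behind the board. I'll push now.

```bash
python3 -m inch '[{"xyz":[-0.2,0,0.1],"spin":0},{"xyz":[-0.4,0.1,0.1],"spin":0},{"xyz":[-0.7,0.1,0.1],"spin":0},{"xyz":[-1.0,0.1,0.1],"spin":0},{"xyz":[-1.3,0.1,0.1],"spin":0},{"xyz":[-1.6,0.1,0.1],"spin":0},{"xyz":[-1.9,0.1,0.1],"spin":0},{"xyz":[-2.2,0.1,0.1],"spin":0},{"xyz":[-2.5,0.1,0.1],"spin":0},{"xyz":[-2.8,0.1,0.1],"spin":0},{"xyz":[-3.1,0.1,0.1],"spin":0},{"xyz":[-3.4,0.1,0.1],"spin":0},{"xyz":[-3.7,0.1,0.1],"spin":0},{"xyz":[-4.0,0.1,0.1],"spin":0},{"xyz":[-4.3,0.1,0.1],"spin":0},{"xyz":[-4.6,0.1,0.1],"spin":0},{"xyz":[-4.9,0.1,0.1],"spin":0},{"xyz":[-5.2,0.1,0.1],"spin":0},{"xyz":[-5.5,0.1,0.1],"spin":0},{"xyz":[-5.5,0.1,0.1],"spin":0}]'
python3 - <<'E'
from h import *
import cv2
j=[582,-125,.135]
go(j,-10,-.5,27.5)
a=ctrl.get_image("scene")[:,:,::-1];cv2.imwrite("pics/s3.png",a)
cv2.imwrite("pics/z3.png",cv2.resize(np.clip(a[140:225,165:245]*1.6,0,255).astype('uint8'),None,fx=7,fy=7,interpolation=cv2.INTER_CUBIC))
E
```

```text
t: 5.95
ee_pos: [557.4, -128.8, 27.5]
orientation: [0.216, -3.133, 0.004]
ft_force: [-5.8, -0.1, 9.8]
width: 61.0
tool cm [-1.49 -0.01 -0.01] spin 0.17 in jig [np.float64(-24.9), np.float64(-0.4), np.float64(27.5)] axes tool x,z [-0.991 -0.137  0.001] [-0.001 -0.002 -1.   ] w 61.0 F [-5.8 -0.1  9.8] t 5.95 q [-0.25  0.63  1.84 -0.    0.67 -1.95]
```

View pics/z3.png

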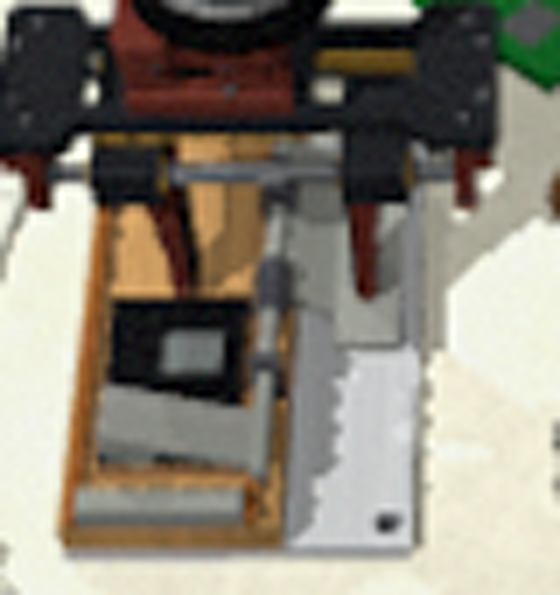

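The board is sliding under the raised jaw, with the finger on its rear edge (v≈300). About 15 mm remain.

```bash
python3 -m inch '[{"xyz":[-0.2,0,0.1],"spin":0},{"xyz":[-0.4,0,0.1],"spin":0},{"xyz":[-0.6,0,0.1],"spin":0},{"xyz":[-0.8,0,0.1],"spin":0},{"xyz":[-1.0,0,0.1],"spin":0},{"xyz":[-1.1,0,0.1],"spin":0},{"xyz":[-1.1,0,0.1],"spin":0}]'
python3 -m inch '[{"xyz":[-0.1,0,0.1],"spin":0},{"xyz":[-0.2,0,0.1],"spin":0},{"xyz":[-0.3,0,0.1],"spin":0},{"xyz":[-0.3,0,0.1],"spin":0}]'
```

```text
t: 6.7
ee_pos: [566.3, -127.2, 26.5]
orientation: [0.217, -3.129, 0.003]
ft_force: [-7.1, -1.0, 12.3]
width: 60.8
t: 7.1
ee_pos: [567.3, -127.0, 25.8]
orientation: [0.218, -3.125, 0.002]
ft_force: [-7.8, -2.5, 12.3]
width: 61.0
```

```bash
python3 -m inch '[{"xyz":[-0.2,0,0],"spin":0},{"xyz":[-0.4,0,0],"spin":0},{"xyz":[-0.5,0,0],"spin":0},{"xyz":[-0.5,0,0],"spin":0}]'
python3 - <<'E'
from h import *
import cv2
j=[582,-125,.135]
go(j,-10,-.5,27.5)
a=ctrl.get_image("scene")[:,:,::-1];cv2.imwrite("pics/s4.png",a)
cv2.imwrite("pics/z4.png",cv2.resize(np.clip(a[140:225,165:245]*1.6,0,255).astype('uint8'),None,fx=7,fy=7,interpolation=cv2.INTER_CUBIC))
E
```

```text
t: 7.5
ee_pos: [568.3, -126.6, 25.9]
orientation: [0.217, -3.117, 0.001]
ft_force: [-14.4, -5.1, 17.9]
width: 61.0
tool cm [-0.37 -0.07 -0.17] spin 0.24 in jig [np.float64(-13.8), np.float64(0.2), np.float64(25.9)] axes tool x,z [-0.99  -0.139  0.017] [-0.017 -0.002 -1.   ] w 61.0 F [-14.4  -5.1  17.9] t 7.5 q [-0.24  0.65  1.81 -0.01  0.7  -1.94]
```

View pics/z4.png

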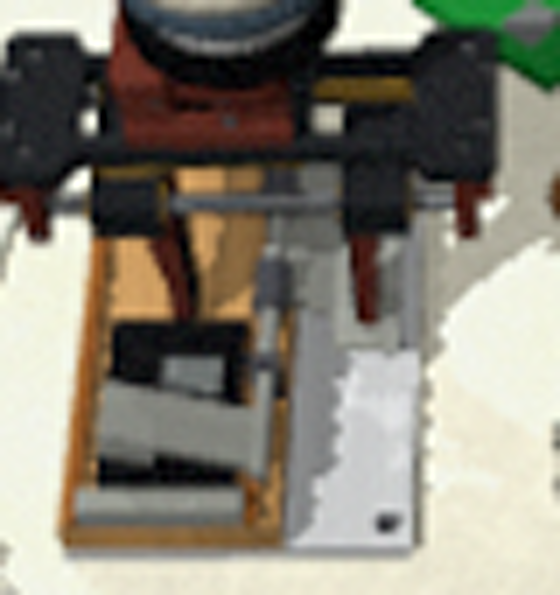

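The black board now reaches the stop bar in the image, and the force is rising. One firmer push will confirm it.

```bash
python3 -m inch '[{"xyz":[-0.3,0,-0.1],"spin":0},{"xyz":[-0.6,0,-0.1],"spin":0},{"xyz":[-0.8,0,-0.1],"spin":0},{"xyz":[-0.8,0,-0.1],"spin":0},{"xyz":[-0.8,0,-0.1],"spin":0}]'
python3 -m inch '[{"xyz":[-0.6,0,-0.05],"spin":0},{"xyz":[-0.8,0,-0.05],"spin":0},{"xyz":[-0.8,0,-0.05],"spin":0}]'
```

```text
t: 8.05
ee_pos: [568.6, -126.3, 26.2]
orientation: [0.215, -3.102, -0.002]
ft_force: [-23.2, -9.0, 20.6]
width: 60.5
t: 8.35
ee_pos: [568.6, -126.2, 26.3]
orientation: [0.213, -3.087, -0.005]
ft_force: [-26.2, -10.9, 25.9]
width: 61.0
```

The tip no longer advances at about 28 N, so the board is home. I'll back off its edge, then lift.

```bash
python3 -m inch '[{"xyz":[0.3,0,0],"spin":0},{"xyz":[0.6,0,0],"spin":0},{"xyz":[0.9,0,0],"spin":0},{"xyz":[0.9,0,0],"spin":0}]'
python3 -m inch '[{"xyz":[0,0,-0.3],"spin":0},{"xyz":[0,0,-0.6],"spin":0},{"xyz":[0,0,-0.9],"spin":0},{"xyz":[0,0,-1.2],"spin":0},{"xyz":[0,0,-1.6],"spin":0},{"xyz":[0,0,-2.2],"spin":0},{"xyz":[0,0,-4],"spin":0},{"xyz":[0,0,-7],"spin":0},{"xyz":[0,0,-11],"spin":0},{"xyz":[4,0,-15],"spin":0},{"xyz":[8,0,-17],"spin":0},{"xyz":[12,0,-17],"spin":0},{"xyz":[12,0,-17],"spin":0}]'
python3 -m inch '[{"xyz":[0,4,0],"spin":0},{"xyz":[0,8,0],"spin":0},{"xyz":[0,12,0],"spin":0},{"xyz":[0,16,0],"spin":0},{"xyz":[0,20,0],"spin":0},{"xyz":[0,24,0],"spin":0},{"xyz":[0,24,0],"spin":0},{"xyz":[0,24,0],"spin":0}]'
python3 - <<'E'
from h import *
import cv2
f=lambda x:cv2.resize(np.clip(x*1.6,0,255).astype('uint8'),None,fx=6,fy=6,interpolation=cv2.INTER_CUBIC)
ims=[]
for n,r,c in(("top",160,262),("scene",145,168)):
    a=ctrl.get_image(n)[:,:,::-1];cv2.imwrite(f"pics/{n}5.png",a);ims.append(f(a[r:r+80,c:c+66]))
cv2.imwrite("pics/z5.png",np.hstack(ims))
E
```

```text
t: 8.75
ee_pos: [563.1, -127.9, 28.4]
orientation: [0.212, -3.094, -0.003]
ft_force: [4.2, 1.5, 9.3]
width: 60.8
t: 10.05
ee_pos: [446.8, -143.9, 204.0]
orientation: [0.209, -3.093, -0.003]
ft_force: [0.4, -0.5, 0.6]
width: 60.7
t: 10.85
ee_pos: [414.8, 94.7, 205.2]
orientation: [0.214, -3.092, -0.003]
ft_force: [-0.6, 0.7, -0.8]
width: 60.8
```

View pics/z5.png

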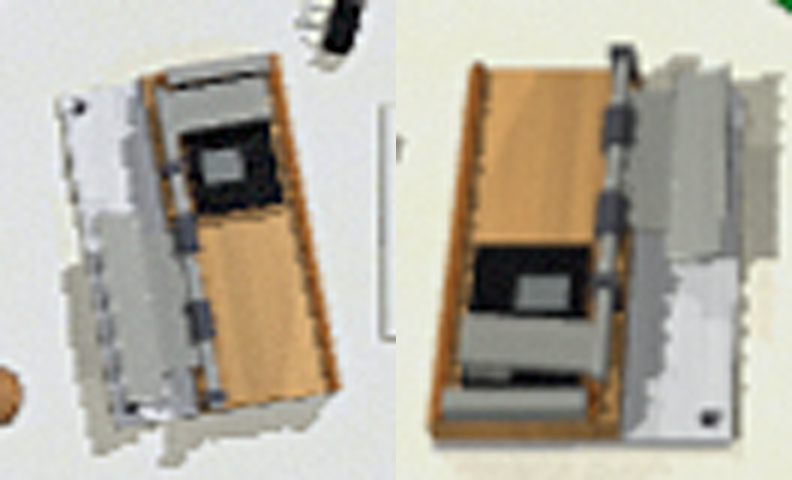

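The board lies under the lowered jaw and up against the stop bar. I'll do a quick numeric check of the rear edge and the bystanders.

Run:
```python
from h import *
import cv2
z=lambda L,o:np.array([[(u+.5)/6-.5+o[0],(v+.5)/6-.5+o[1]] for u,v in L])
E=[(-40,27,32),(-40,-27,32)]
D={"top":z([(197,217),(287,207)],(262,160)),"scene":z([(194,245),(78,245)],(168,145))}
f=lambda p:np.concatenate([(proj(n,W(p,E))-D[n]).ravel() for n in D])
b=least_squares(f,[620,-155,.13]).x;s=np.array([571.07,-164.07]);d=b[:2]-s
print(b,"travel",np.linalg.norm(d),"yaw rel",b[2]-.135)
d=cv2.absdiff(cv2.imread("pics/scene0.png"),cv2.imread("pics/scene5.png")).max(2)>40
n,l,st,_=cv2.connectedComponentsWithStats(d.astype('uint8'));print([x.tolist() for x in st[1:] if x[4]>12])
```

```text
[ 6.26466267e+02 -1.57660211e+02  1.03943135e-01] travel 55.765866162534465 yaw rel -0.03105686542216811
[[255, 0, 22, 9, 162], [328, 0, 15, 9, 57], [449, 0, 63, 56, 1216], [293, 7, 33, 9, 174], [286, 17, 9, 20, 93], [337, 31, 70, 56, 1255], [491, 31, 21, 24, 260], [261, 33, 79, 72, 2414], [390, 34, 17, 12, 40], [320, 40, 14, 8, 33], [466, 42, 3, 6, 13], [497, 56, 15, 14, 62], [467, 60, 6, 9, 28], [358, 66, 4, 11, 23], [317, 85, 66, 37, 1015], [181, 169, 21, 17, 333], [180, 190, 21, 9, 105], [187, 207, 13, 3, 35]]
```

The travel matches (55.8 mm against about 56 mm expected), but the yaw reading of -0.03 is rough. I'll refine it at sub-pixel level, comparing the board's rear edge with the jig's own edges.

Run:
```python
from h import *
import cv2
j=[582,-125,.135]
def back(n,uv,z):
    c=C[n];R=np.array(c["R"]);K=np.array(c["camera_matrix"]);o=-R.T@c["t"]
    d=(np.linalg.inv(K)@np.c_[uv,np.ones(len(uv))].T).T@R
    return o+d*((z-o[2])/d[:,2])[:,None]
for n in C:
    im=np.mean([ctrl.get_image(n).astype(float) for _ in range(8)],0)[:,:,0].astype('float32')
    def edge(x,z,y0,y1):
        uv=[];s=np.arange(-9,9,.25)
        for y in np.linspace(y0,y1,25):
            q=proj(n,W(j,[(x+a,y,z) for a in s])).astype('float32')
            p=cv2.remap(im,q[:,:1],q[:,1:],cv2.INTER_LINEAR).ravel()
            p=np.convolve(p,np.ones(7)/7,'valid');g=np.abs(np.diff(p));k=np.arange(len(g));m=(abs(k-g.argmax())<10)
            i=(g[m]*k[m]).sum()/g[m].sum()
            uv.append(np.array([np.interp(i+3.5,np.arange(len(s)),q[:,0]),np.interp(i+3.5,np.arange(len(s)),q[:,1])]))
        P=back(n,np.array(uv),z);c,sn=np.cos(j[2]),np.sin(j[2]);e=P[:,:2]-j[:2]
        X=c*e[:,0]+sn*e[:,1];Y=-sn*e[:,0]+c*e[:,1]
        v=cv2.fitLine(np.c_[X,Y].astype('float32'),cv2.DIST_HUBER,0,.01,.01).ravel()
        return round(float(np.median(X)),1),round(float(-v[0]/v[1]),3)
    print(n,"rear edge",edge(0,32,-58,-16),"platform near end",edge(-110,24,-62,-12),"platform far end",edge(90,24,-62,0))
```

```text
top rear edge (0.5, 0.031) platform near end (-108.7, -0.032) platform far end (83.1, -0.05)
scene rear edge (0.4, -0.008) platform near end (-112.3, 0.005) platform far end (83.0, -0.018)
```

```bash
python3 -c "
from workcell import ctrl
print(ctrl.close_job())"
```

```text
the job is handed in; nothing more can be done
None
```

The job is handed in. One fingertip held the paddle down, with the jaw visibly raised, while the other pushed the board along its channel to the end stop. I then backed off the board's edge, let the paddle go and moved clear.

**Board home:**
- The push stopped advancing at about 28 N horizontal force.
- The board travelled 55.8 mm, against about 56 mm expected.
- Its rear edge measured at jig x ≈ 0.4–0.5 mm, against 0 at home; the jig's position is known only to a few mm.

**Clamping:** the last pictures show the jaw lowered onto the board. I judged this by eye and did not measure the clip's angle.

**Bystanders:** comparing the first and last scene pictures showed changes only at the board and clip and in the region of the arm and its shadow, so I saw no sign that anything else moved.

**Checks that disagreed:**
- **Board yaw:** readings ranged from -0.03 to +0.03 rad between methods, which is the noise level. I can't show the board is exactly square to the stop.
- **Jig far end:** the far-end edge of the platform read 83 mm instead of 90, so I disregarded it as probably the wrong edge.

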